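Cross the polariscope's filters and light it

ROBOT

A 7-joint arm with a two-finger parallel gripper is mounted at the origin on the work surface. World frame = base frame: x ahead of the robot, y to its left, z up, the work surface at z = 0. Lengths are in m, angles in rad, forces in N, time in s.
With the tool pointing down it reaches from about 0.35 to 0.9 m from the base axis. Payload 8.1 kg.
Tool frame: the origin (TCP) lies midway between the tips of the shut fingers; the grasp point (between the pads) lies 19 mm behind it (arm.hold_point_z is the distance from the TCP to the grasp point, in m); z points along the fingers, y is the direction in which the jaws open and shut (so a half turn about z gives the same grasp; the last joint's range is limited). The gripper opens to 92 mm and grips with 3 to 60 N. Pads are 19 mm wide; open, the fingers measure 130 mm over their backs; the gripper's body (75 mm by 190 mm) begins 47 mm behind the grasp point.
Start: joints at [-0.103, 0.434, 0.025, 1.573, -0.012, 1.134, -0.075], TCP at [0.625, -0, 0.227] pointing down, gripper open.
Joint ranges: [-2.62, 2.62], [-0.44, 2.09], [-1.27, 1.32], [0.08, 2.57], [-1.32, 4.46], [0.12, 2], [-2.74, 2.74]. Speed limits (rad/s): [2.22, 2.22, 3.01, 3.01, 3.14, 3.14, 3.14].

INTERFACE

Orientations are given as a rotation vector (axis times angle).
In Python, from cell import arm gives the robot as it stands.
- The arm moves only by the shell command python3 -m pendant 'ROWS' [FORCE]. ROWS is JSON, a list of rows, each a list of 3 entries, a list of its own where there are three numbers: the shift along the tool's x, y, z in m, then the turn, a rotation vector about the tool's x, y, z in degrees, then the finger opening in m, from 0 to 0.0918. A call has 1 to 10 rows; each row shifts and turns the commanded pose from where the row before left it, along the tool's axes as they then stand; what a row does not reach is not made up. A row lasts 1/8 s, in which the tool goes at most 62.5 mm and 10.7 degrees, less where a joint would pass 70% of its speed; a pose out of reach is approached as far as the arm can. A call with a gripper value outside its range is refused whole. The fingers move at their own pace and stop on an object; FORCE is the grip in N (left out, the last holds). Time passes only in rows, so rows that do not move let the fingers close. It gives the time, the measured TCP pose, the force and the opening at its end, in the units of the state.
- arm.observe(): the state, without advancing time (a new reading comes with each control period).
- arm.get_image(name): name is "scene" or "side" or "wrist"; returns (picture, depth): 400x640x3 uint8, red, green, blue; 400x640 float32, m along the optical axis (not along the pixel's ray), 0 where there is no reading.
- arm.camera_params(name): a dict with "fovy" (degrees; the focal length in pixels is half the picture's height over the tangent of half this angle, whatever the lens; pixels are square), "cx", "cy" (the principal point, pixels), "rvec" (rotation vector, rad) and "tvec" (3), from world to camera coordinates, as OpenCV has them; the wrist camera has in their place "mount" (4x4, takes a point from camera to tool coordinates, whose origin is the TCP and whose axes are the flange's). Camera axes: x right, y down, z forward; pixel columns grow to the right and rows downward; lengths in m; the calibration is good to about 2 mm. A picture is of the moment at which its call begins: read the wrist's pose just before it. camera_params takes no time and is no camera call.
- arm.sign_off(): hands the job in, once; it reports no verdict.
Trained networks look in the newest picture that a camera, given by its name, has taken for a name from the list of things; names that differ only in an ending like _2 or _b are one class to them, and where a whole thing is asked for, a point or a joint stands for the part that bears it (a point fixed in the world has none). Each returns a list of dicts, best first, with "conf" (0 to 1); they miss things now and then, are a little off and sometimes report something else, mostly with a low value. They report only what shows in the picture. A call takes as long as a camera call.
- arm.look_for(camera, label): "rect" ([centre column, centre row, width, height] in pixels, round what is visible of it).
- arm.masks_of(camera, label): "pixels" (400x640 bool, what is visible of it) and "rect" ([centre column, centre row, width, height] in pixels, round what is visible of it).
The state is a dict: "clock": time; "joints": joint angles; "dq": joint speeds; "joint_efforts": joint torques, N m; "position": TCP position; "ee_rot": TCP orientation; "force": force on the tool from outside, world axes, zero at the start; "ft_torque": the same for the moment, N m; "width": opening from 0.0 (shut) to 1.0 (fully open).
Only numpy, scipy, OpenCV 4.12 (cv2) and the standard library are available. Lean on these libraries where they do the work, as an engineer would, in place of code of your own. Each camera call takes 0.05 s, during which the arm holds its last target.

TASK

Cross the filters of the polariscope on the jeweller's bench: gently push the lever of its turning ring round until the ring's index line is in line with the one long mark on the graduated bezel inside it. Then press the lamp button on the front of the instrument's base right down, and finish while still holding it down. Do not turn the bezel, and leave the green stone under the filter and everything else on the bench where it is.

Things in the scene. Friction and masses are not known exactly. Their poses are not given: they have to be found in the camera images.
- polariscope: Bench polariscope, fixed. Grey base 260 (x) x 120 (y) x 60 mm; origin at the centre of its underside, x to its back, z up; front (-x) towards the robot within 0.5 rad. At x=+30 the black lamp house (86 mm across, top 78 mm above the bench) and over it, 122 to 149 mm, the filter head on the axis x=+30, y=0, carried by a column at x=+105 (top 160 mm). Bench things beside it are at most 45 mm high.
- ring: The head's turning ring: knurled aluminium, 108 mm across, top 146 mm above the bench; origin on its axis, 129 mm up, z up. Lever, and black index line on its top face, point along its -x. Turns up to 100 deg each side of the front (end stops), stays where left: 0.1 N m friction. Starts with the lever 45 to 86 deg left (+y) of the front; the mark is counter-clockwise from it, seen from above.
- lever_knob (a point): Centre of the 15 mm black ball at the end of the ring's lever, 98 mm from the turning axis, 138 mm above the bench. The lever is a level steel rod 7.6 mm thick, its centreline also 138 mm up, bare from 60 to 91 mm from the axis; about 1.3 N on the middle of the rod turns it. Under the rod there is free space down to the base (60 mm above the bench).
- index (a point): Inner end of the ring's black index line, on the ring's top face, 41.5 mm from the turning axis in the lever's direction.
- bezel: Graduated bezel inside the turning ring, locked (stiff): a black rim 50 to 80 mm in diameter round the dark filter glass, top 149 mm above the bench. Origin on the turning axis, z up. White marks: short ones (5.5 mm) each 15 deg, one long, broad one (13 x 2.8 mm) along its -x. Filters crossed: ring's -x along bezel's -x. Long mark from 20 deg left to 43 deg right of the instrument's front.
- long_mark (a point): Outer end of the long white mark, on the bezel's top face, 38.5 mm from the turning axis.
- lamp_button (a joint): Travel of the lamp button, 0 released, 0.006 m fully pressed; it springs back when let go. It starts to move at 1.5 N and is fully down at 5 N.
- lamp_button_top (a point): Centre of the top of the lamp button, a round grey push button 28 mm across in a 44 mm dark collar on the front deck of the base, at the instrument's x=-105, y=0; pressed straight down. Its top is 82 mm above the bench when released, 10 mm above its collar, and the point moves with it.
- stone: Green polished stone, 24 mm across, 10 mm high, lying loose on the lamp house under the filter head; origin at its underside. To be left alone.
- tweezers: Steel tweezers, 160 mm long, 6 mm high, lying on the bench at the instrument's right; origin at the underside. To be left alone.
- loupe: Folded steel pocket loupe, 55 x 34 x 12 mm, lying on the bench at the instrument's left. To be left alone.
- gem_jar: Small glass jar with a black lid, 40 mm across, 40 mm high, on the bench at the instrument's right rear. To be left alone.
- ring_box: Dark red ring box, 55 x 55 x 41 mm, on the bench at the instrument's left rear. To be left alone.
- ring_tray: White open tray with finger rings, 100 x 70 x 16 mm, on the bench at the instrument's left front. To be left alone.
- ring_clamp: Wooden ring clamp with a brass band, 140 mm long, 20 mm wide, 17 mm high, on the bench at the instrument's far right. To be left alone.

How it is judged:
On the way, in this order (a step that is already met when the one before it is completed fails the run):
1. the ring's index line is in line with the bezel's long mark (within 4 degrees), the button not yet pressed (angle between the x axis of ring and the x axis of bezel, either way round below 0.07 rad and value of joint lamp_button below 0.003 m), for 0.3 s.
2. the lamp button is pressed down (value of joint lamp_button above 0.004 m), for 0.2 s.
At the end, for the whole second after the job is handed in: The ring's index line points along the bezel's long mark within 4 degrees (0.07 rad) and the ring is at rest; the fingers hold the lamp button at least 4 mm down of its 6 mm; the stone has moved less than 5 mm and the other loose things less than 20 mm (angle between the x axis of ring and the x axis of bezel, either way round below 0.07 rad and angular speed of ring below 0.05 rad/s and value of joint lamp_button above 0.004 m and contact force between the fingers and polariscope above 1 N and distance of stone from where it was at the start of the episode below 0.005 m and distance of each of tweezers, loupe, gem_jar, ring_box, ring_tray, ring_clamp from where it was at the start of the episode below 0.02 m); the arm keeps its last pose, push and grip.
It fails at once if the ring or its lever is pushed with more than 25 N (contact force between any of the fingers, the arm and ring above 25 N).
It fails at once if the instrument is struck or leaned on with more than 45 N (contact force between any of the fingers, the arm and polariscope above 45 N).
It fails at once if the graduated bezel is turned (distance of long_mark from where it was at the start of the episode above 0.0025 m).
It fails at once if the stone under the filter is shifted or lifted (distance of stone from where it was at the start of the episode above 0.006 m).
It fails at once if another thing on the bench is knocked, carried or lifted (distance of any of tweezers, loupe, gem_jar, ring_box, ring_tray, ring_clamp from where it was at the start of the episode above 0.025 m).
It also fails if it takes over 56 s, if anything falls off the work surface, if the arm or the gripper's body presses on something with over 40 N, if the wrist force passes 120 N, or if a joint passes its speed limit or range.

## Working session

There is one attempt and no reset: what is moved stays moved. The work goes in short steps, Python scripts to look and compute and a shell command to move; the robot and the scene stay as the last step left them, time stands still between calls to the robot, and variables do not carry over. Pictures are saved under pics/ and viewed, and the job is handed in when it is done.

```bash
ls; mkdir -p pics; cat > h.py <<'E'
import numpy as np, cv2
from cell import arm
from scipy.spatial.transform import Rotation as R
def K(n):
    p=arm.camera_params(n); f=200/np.tan(np.radians(p['fovy'])/2)
    return np.array([[f,0,p['cx']],[0,f,p['cy']],[0,0,1.]]),p
def w2c(n,s=None):
    k,p=K(n)
    if 'mount' in p:
        s=s or arm.observe()
        T=np.eye(4);T[:3,:3]=R.from_rotvec(s['ee_rot']).as_matrix();T[:3,3]=s['position']
        return k,np.linalg.inv(T@np.array(p['mount']))
    M=np.eye(4);M[:3,:3]=R.from_rotvec(np.ravel(p['rvec'])).as_matrix();M[:3,3]=np.ravel(p['tvec']);return k,M
def atz(n,uv,z,s=None):
    k,M=w2c(n,s);C=np.linalg.inv(M);d=C[:3,:3]@np.linalg.inv(k)@[uv[0],uv[1],1];o=C[:3,3]
    return o+d*(z-o[2])/d[2]
def dep(n,uv,d,s=None):
    k,M=w2c(n,s);C=np.linalg.inv(M);return C[:3,:3]@(np.linalg.inv(k)@[uv[0],uv[1],1]*d)+C[:3,3]
def proj(n,P,s=None):
    k,M=w2c(n,s);c=M[:3,:3]@np.asarray(P)+M[:3,3];q=k@c;return q[:2]/q[2]
E
python3 - <<'E'
from h import *
print(arm.observe())
for n in ['scene','side','wrist']:
    i,d=arm.get_image(n);cv2.imwrite(f'pics/{n}0.png',i[...,::-1]);np.savez(f'{n}0.npz',i=i,d=d);print(n,arm.camera_params(n))
    for l in ['ring','lever_knob','index','bezel','long_mark','lamp_button_top']:
        r=arm.look_for(n,l);print(l,[(np.round(x['rect'],1).tolist(),round(x['conf'],2)) for x in r[:2]])
E
```

```text
pics
{'clock': 0.0, 'joints': array([-0.10259939,  0.43521932,  0.02497751,  1.57409807, -0.01160455,
        1.13398518, -0.07508376]), 'dq': array([ 9.37320226e-04,  1.32843387e-03, -5.87625303e-04, -4.71771727e-04,
        1.07274956e-03, -6.36281734e-04, -2.67302310e-05]), 'joint_efforts': array([ 3.89017032e-04, -6.67853522e+01,  9.84863900e-01, -3.14464223e+01,
       -6.05165795e-02,  4.27553023e-02,  1.12382318e-04]), 'position': array([ 6.24491561e-01, -5.86854053e-05,  2.25946918e-01]), 'ee_rot': array([-2.22079861e+00, -2.22066485e+00,  1.88591680e-03]), 'force': array([ 0.13651603,  0.37783931, -0.09380432]), 'ft_torque': array([-0.02359845, -0.05838323, -0.00157158]), 'width': 0.9968954017961915}
scene {'fovy': 44.16696512296491, 'cx': 317.5393793333042, 'cy': 195.47172398472864, 'rvec': array([ 1.97267504,  1.0235819 , -0.57161685]), 'tvec': array([-0.375452  , -0.15382252,  1.39234821])}
ring [([314.8, 185.3, 57.2, 52.2], 0.88), ([315.9, 188.0, 45.9, 24.0], 0.7)]
lever_knob [([317.3, 185.7, 56.6, 52.0], 0.68)]
index [([318.0, 184.2, 60.7, 50.8], 0.88), ([359.9, 222.1, 
[... 863 characters left out ...]
03563e-01, -3.10406898e-01,
         8.42574640e-02],
       [ 9.99999779e-01,  5.77656765e-04,  3.29004557e-04,
         3.36120506e-04],
       [-1.33444260e-04, -3.10407044e-01,  9.50603729e-01,
        -1.58268712e-01],
       [ 0.00000000e+00,  0.00000000e+00,  0.00000000e+00,
         1.00000000e+00]])}
ring [([277.9, 129.6, 169.6, 175.5], 0.88), ([292.2, 28.4, 51.3, 35.1], 0.18)]
lever_knob [([279.5, 129.2, 162.6, 172.1], 0.8)]
index [([276.5, 131.5, 163.6, 175.4], 0.8), ([291.5, 152.4, 101.8, 101.4], 0.57)]
bezel [([292.0, 150.6, 97.7, 99.8], 0.57), ([358.9, 218.2, 32.4, 35.3], 0.43)]
long_mark [([291.6, 153.1, 104.3, 99.7], 0.79)]
lamp_button_top [([168.6, 154.4, 31.1, 26.1], 0.74)]
```

View pics/scene0.png

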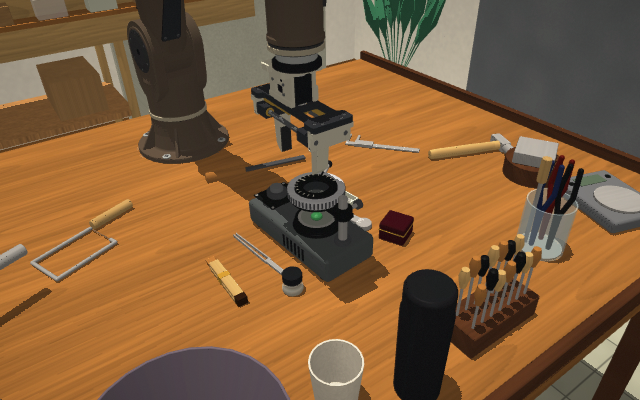

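View pics/side0.png

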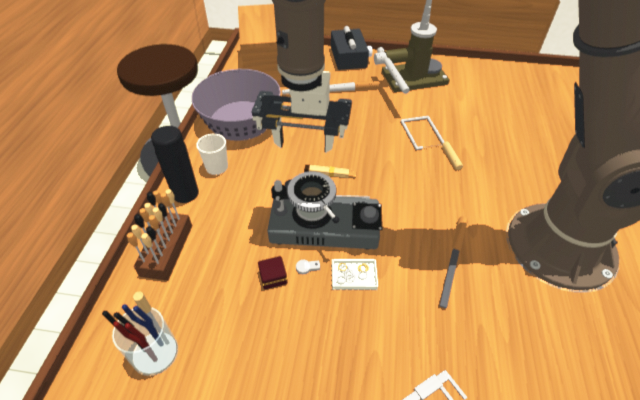

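View pics/wrist0.png

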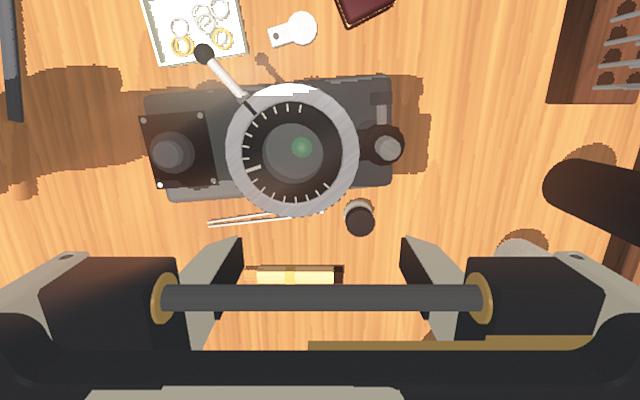

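The wrist view shows the lever knob at about (203,53), the ring centre at about (292,150), the long mark at about (252,168) and the button at about (170,152). I'll enlarge it to measure.

```bash
python3 - <<'E'
from h import *
z=np.load('wrist0.npz');i=z['i'];d=z['d']
c=i[20:230,120:430,::-1];cv2.imwrite('pics/w0z.png',cv2.resize(c,None,fx=2.55,fy=2.55,interpolation=cv2.INTER_CUBIC))
for nm,uv,h in [('knob',(203,53),.138),('button',(169,153),.082),('long',(252,169),.149),('longin',(262,165),.149)]:
    print(nm,atz('wrist',uv,h).round(4),dep('wrist',uv,d[int(uv[1]),int(uv[0])]).round(4))
# ring top from depth points: z between .140 and .155
k,M=w2c('wrist');C=np.linalg.inv(M)
v,u=np.mgrid[:400,:640];P=np.stack([(u-k[0,2])/k[0,0]*d,(v-k[1,2])/k[1,1]*d,d],-1)@C[:3,:3].T+C[:3,3]
m=(abs(P[...,2]-.146)<.006)&(v<230)&(u>200)&(u<400)&(d>0)
cn,_=cv2.findContours(m.astype(np.uint8),0,1);cc=max(cn,key=cv2.contourArea)
q=np.array([atz('wrist',p[0],.146)[:2] for p in cc])
A=np.c_[2*q,np.ones(len(q))];s=np.linalg.lstsq(A,(q**2).sum(1),rcond=None)[0];print('c',s[:2],'r',np.sqrt(s[2]+s[0]**2+s[1]**2),len(q),np.median(P[m][:,2]))
# base top
m=(abs(P[...,2]-.06)<.006)&(v<210)&(d>0);b=P[m];print(len(b),cv2.minAreaRect(b[:,:2].astype(np.float32)*1000),np.median(b[:,2]))
E
```

```text
knob [0.5373 0.1172 0.138 ] [0.54   0.1162 0.1456]
button [0.4719 0.0329 0.082 ] [0.472  0.0329 0.082 ]
long [0.5702 0.0315 0.149 ] [0.5705 0.0318 0.1504]
longin [0.5784 0.0347 0.149 ] [0.5782 0.0346 0.1482]
c [0.59330901 0.05394497] r 0.05833580940606453 553 0.146164137725783
11469 ((697.5235595703125, 28.31279754638672), (517.4561157226562, 197.4353485107422), 8.882588386535645) 0.06010652989054971
```

View pics/w0z.png

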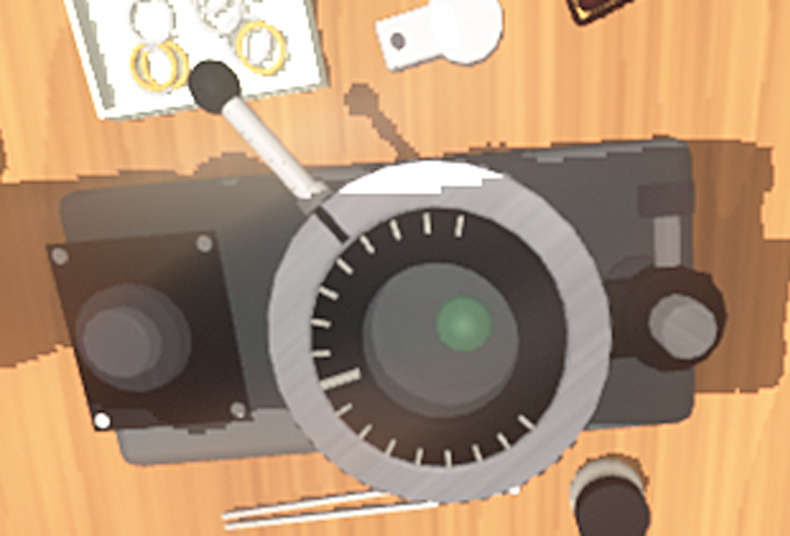

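```bash
cat > an.py <<'E'
from h import *
import sys
def circ(n,i,d,zz,r0,r1,c0,s=None): pass
E
python3 - <<'E'
from h import *
f=lambda x,y:(x/2.55+120,y/2.55+20)
f=lambda x,y:((x+.5)/2.55-.5+120,(y+.5)/2.55-.5+20)
c=np.mean([atz('wrist',f(*p),.149)[:2] for p in [(312,337),(565,337),(438,208),(438,467)]],0);print('bezel c',c)
z=np.load('wrist0.npz');i=z['i'].astype(int);d=z['d']
# robust ring circle fit via wider sampling: grey ring outer, RANSAC
k,M=w2c('wrist');C=np.linalg.inv(M)
v,u=np.mgrid[:400,:640];P=np.stack([(u-k[0,2])/k[0,0]*d,(v-k[1,2])/k[1,1]*d,d],-1)@C[:3,:3].T+C[:3,3]
m=(P[...,2]>.136)&(P[...,2]<.156)&(v<235)&(u>200)&(u<365)
cn,_=cv2.findContours(m.astype(np.uint8),0,1);cc=max(cn,key=cv2.contourArea)
q=np.array([atz('wrist',p[0],.146)[:2] for p in cc])
fit=lambda q:np.linalg.lstsq(np.c_[2*q,np.ones(len(q))],(q**2).sum(1),rcond=None)[0]
for _ in range(30):
    s=fit(q);r=np.sqrt(s[2]+s[0]**2+s[1]**2);e=abs(np.linalg.norm(q-s[:2],axis=1)-r);q=q[e<max(.002,np.percentile(e,97))]
print('ring c',s[:2],r,len(q))
K0=atz('wrist',f(214,86),.138)[:2];B=atz('wrist',f(119,342),.082)[:2];lo=atz('wrist',f(321,386),.149)[:2];li=atz('wrist',f(360,374),.149)[:2]
io=atz('wrist',f(312,208),.146)[:2];ii=atz('wrist',f(345,242),.146)[:2]
c=s[:2]
for n,a in [('knob',K0),('button',B),('long o',lo),('long i',li),('idx o',io),('idx i',ii)]:
    t=a-c;print(n,a.round(4),np.linalg.norm(t).round(4),np.degrees(np.arctan2(t[1],t[0])).round(2))
t=lo-li;print(np.linalg.norm(t),np.degrees(np.arctan2(t[1],t[0])))
for n in ['scene','side']:
  img=np.load(n+'0.npz')['i'].copy()
  for p in [(*c,.146),(*K0,.138),(*B,.082),(*lo,.149)]: print(n,proj(n,p).round(1))
  x,y=map(int,proj(n,(*c,.146)));w=img[y-50:y+60,x-80:x+80,::-1];cv2.imwrite(f'pics/{n}0z.png',cv2.resize(w,None,fx=5,fy=5,interpolation=cv2.INTER_CUBIC))
E
```

```text
bezel c [0.60218064 0.04410116]
ring c [0.60254166 0.04326496] 0.053361486309975746 404
knob [0.5378 0.1169] 0.0981 131.33
button [0.4691 0.0321] 0.1339 -175.22
long o [0.5649 0.0298] 0.04 -160.29
long i [0.5774 0.0336] 0.0269 -159.03
idx o [0.5657 0.083 ] 0.0542 132.86
idx i [0.5748 0.0733] 0.0409 132.75
0.013062481040820896 -162.90569063637707
scene [316.5 186. ]
scene [328.6 163.6]
scene [277.1 185.5]
scene [299.4 178.3]
side [311.2 188.1]
side [335.7 219.4]
side [369. 210.]
side [328.8 184.7]
```

```bash
python3 -m pendant '[[[0,0,0],[0,0,10.5],0],[[0,0,0],[0,0,10.5],0],[[0,0,0],[0,0,10.5],0],[[0,0,0],[0,0,10.5],0],[[0,0,0],[0,0,10.5],0],[[0,0,0],[0,0,10.5],0],[[0,0,0],[0,0,10.5],0],[[0,0,0],[0,0,10.5],0],[[0,0,0],[0,0,10.5],0],[[0,0,0],[0,0,10.5],0]]' 10
cat > st.py <<'E'
from h import *
s=arm.observe();m=R.from_rotvec(s['ee_rot']).as_matrix()
print('t',round(s['clock'],2),'p',np.round(s['position'],4),'hdg x',np.degrees(np.arctan2(m[1,0],m[0,0])).round(1),'z',m[:,2].round(3),'F',s['force'].round(1),'j',s['joints'].round(2),'w',round(s['width'],3))
E
python3 st.py
```

```text
clock: 2.3
position: [0.625, 0.0, 0.2268]
ee_rot: [-3.113, 0.419, -0.0]
force: [-0.6, -0.6, -0.2]
width: 0.012
t 2.3 p [0.625  0.     0.2268] hdg x -15.3 z [ 0.  0. -1.] F [-0.6 -0.6 -0.2] j [-0.39  0.45  0.45  1.6  -0.21  1.14 -1.73] w 0.012
```

```bash
python3 -m pendant '[[[0,0,0],[0,0,10.5],0],[[0,0,0],[0,0,10.5],0],[[-0.0253,-0.0193,0],[0,0,0],0],[[-0.0253,-0.0193,0],[0,0,0],0],[[-0.0253,-0.0193,0],[0,0,0],0],[[-0.0253,-0.0193,0],[0,0,0],0],[[0,0,0],[0,0,0],0]]'
python3 st.py;  python3 - <<'E'
from h import *
i,d=arm.get_image('wrist');cv2.imwrite('pics/w1.png',i[...,::-1])
i,d=arm.get_image('side');cv2.imwrite('pics/s1.png',cv2.resize(i[60:310,180:500,::-1],None,fx=2.4,fy=2.4))
for P in [(.6025,.0435,.149),(.537,.1165,.138),(.469,.032,.082)]: print(proj('wrist',P).round(1))
E
```

```text
clock: 3.18
position: [0.5877, 0.1256, 0.2265]
ee_rot: [-2.989, 0.963, 0.002]
force: [-0.1, -1.1, -0.3]
width: 0.004
t 3.17 p [0.5877 0.1256 0.2265] hdg x -35.7 z [-0.001  0.001 -1.   ] F [-0.1 -1.1 -0.3] j [-0.66  0.42  0.52  1.67 -0.23  1.12 -2.27] w 0.004
[392.3 137.6]
[359.1 243.1]
[452.1 224.4]
```

View pics/w1.png

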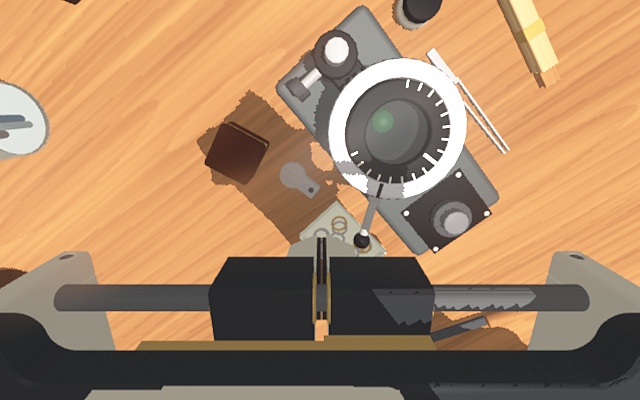

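View pics/s1.png

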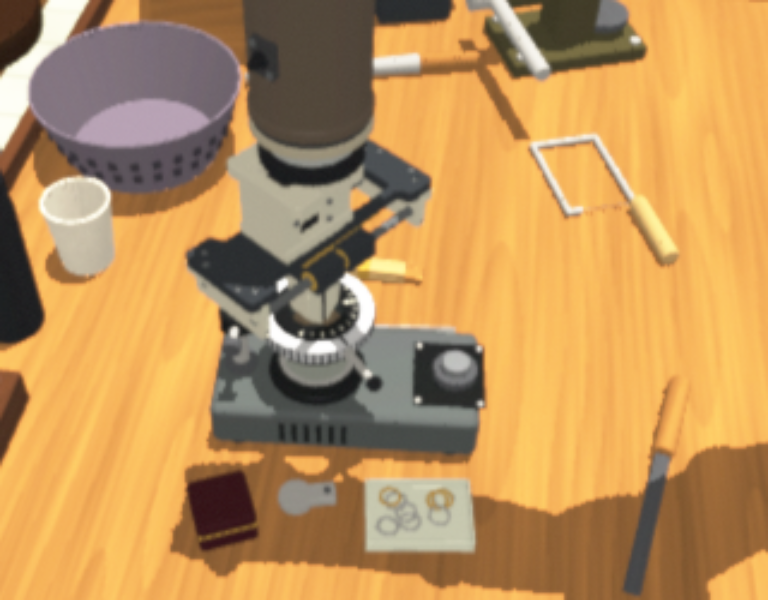

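```bash
python3 -m pendant '[[[0,0,0.025],[0,0,0],0],[[0,0,0.025],[0,0,0],0],[[0,0,0.025],[0,0,0],0],[[0,0,0.025],[0,0,0],0],[[0,0,0],[0,0,0],0],[[-0.0055,0.011,0],[0,0,0],0],[[0,0,0],[0,0,0],0]]'
python3 st.py;  python3 - <<'E'
from h import *
i,d=arm.get_image('wrist');cv2.imwrite('pics/w2.png',i[...,::-1])
i,d=arm.get_image('side');cv2.imwrite('pics/s2.png',cv2.resize(i[140:265,240:400,::-1],None,fx=4.8,fy=4.8))
E
```

```text
clock: 4.15
position: [0.5773, 0.1152, 0.1279]
ee_rot: [-2.987, 0.973, -0.001]
force: [-0.1, 0.4, 1.1]
width: 0.005
t 4.15 p [0.5773 0.1152 0.1279] hdg x -36.1 z [ 0.001  0.    -1.   ] F [-0.1  0.4  1.1] j [-0.62  0.5   0.48  1.81 -0.29  0.9  -2.21] w 0.005
```

View pics/w2.png

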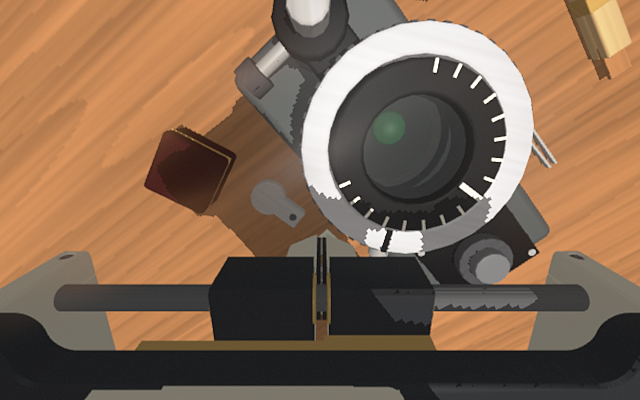

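View pics/s2.png

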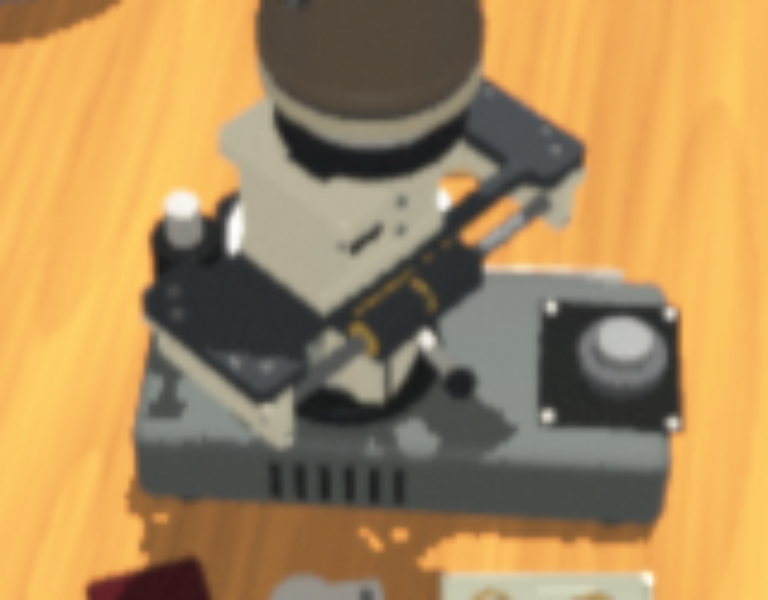

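```bash
python3 -m pendant '[[[-0.0049,-0.001,0.003],[0,0,0],0],[[0,0,0],[0,0,0],0],[[-0.0005,0.002,0],[0,0,0],0],[[-0.0005,0.002,0],[0,0,0],0],[[-0.0004,0.002,0],[0,0,0],0],[[0,0,0],[0,0,0],0]]'
python3 st.py;  python3 - <<'E'
from h import *
i,d=arm.get_image('wrist');cv2.imwrite('pics/w3.png',cv2.resize(i[0:260,260:580,::-1],None,fx=2.3,fy=2.3))
E
```

```text
clock: 5.0
position: [0.5695, 0.1157, 0.1238]
ee_rot: [2.988, -0.971, 0.0]
force: [0.1, -0.4, 0.4]
width: 0.006
t 5.0 p [0.5695 0.1157 0.1238] hdg x -36.0 z [ 0. -0. -1.] F [ 0.1 -0.4  0.4] j [-0.63  0.5   0.48  1.83 -0.29  0.88 -2.21] w 0.006
```

View pics/w3.png

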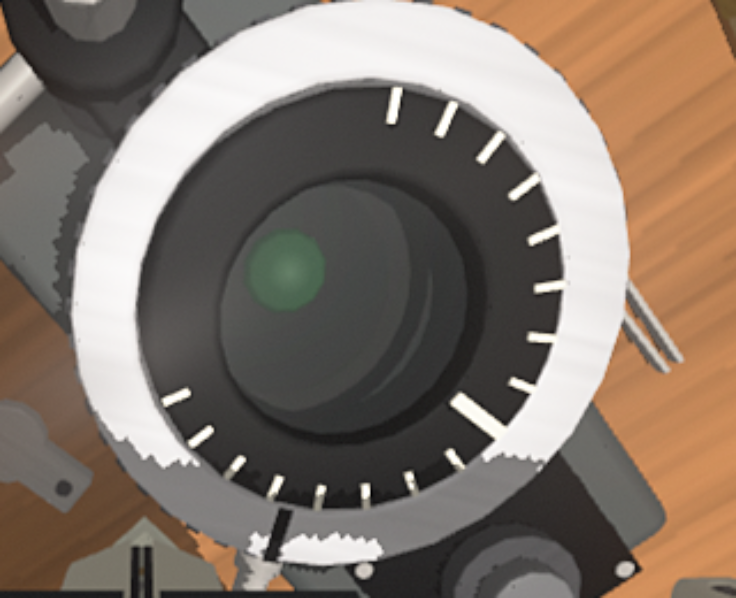

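```bash
python3 -m pendant '[[[-0.0005,0.002,0],[0,0,0],0],[[-0.0004,0.002,0],[0,0,0],0],[[-0.0004,0.002,0],[0,0,0],0],[[0,0,0],[0,0,0],0]]'
python3 st.py;  python3 - <<'E'
from h import *
f=lambda x,y:((x+.5)/2.3-.5+260,(y+.5)/2.3-.5)
i,d=arm.get_image('wrist');cv2.imwrite('pics/w4.png',cv2.resize(i[0:260,260:580,::-1],None,fx=2.3,fy=2.3))
E
```

```text
clock: 5.55
position: [0.5648, 0.1117, 0.1237]
ee_rot: [2.988, -0.971, -0.0]
force: [0.9, 0.4, 0.5]
width: 0.007
t 5.55 p [0.5648 0.1117 0.1237] hdg x -36.0 z [-0.  0. -1.] F [0.9 0.4 0.5] j [-0.63  0.49  0.48  1.85 -0.29  0.88 -2.21] w 0.007
```

View pics/w4.png

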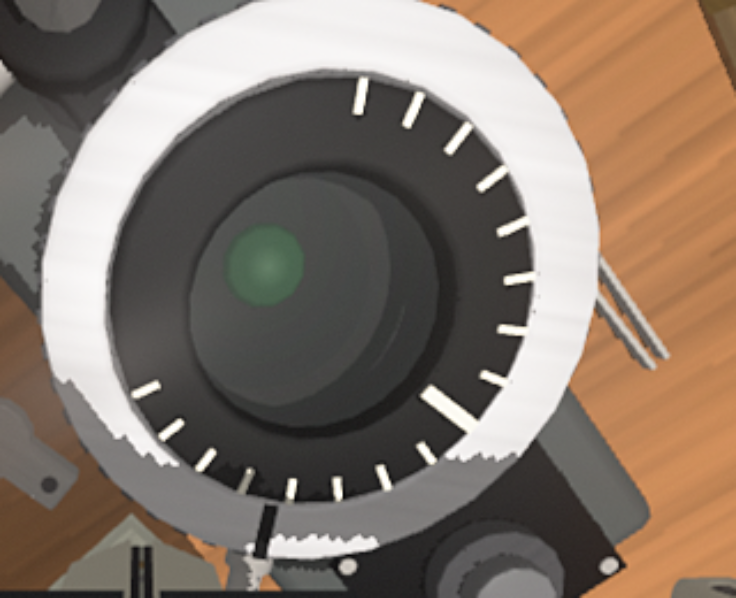

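```bash
python3 -m pendant '[[[-0.0018,0.0037,0],[0,0,-3],0],[[-0.0018,0.0037,0],[0,0,-3],0],[[-0.0018,0.0037,0],[0,0,-3],0],[[-0.0018,0.0037,0],[0,0,-3],0],[[-0.0018,0.0037,0],[0,0,-3],0],[[-0.0018,0.0037,0],[0,0,-3],0],[[-0.0018,0.0037,0],[0,0,-3],0],[[-0.0018,0.0037,0],[0,0,-3],0],[[-0.0018,0.0037,0],[0,0,-3],0],[[-0.0018,0.0037,0],[0,0,-3],0]]'
python3 st.py;  python3 - <<'E'
from h import *
i,d=arm.get_image('wrist');cv2.imwrite('pics/w5.png',cv2.resize(i[0:260,260:580,::-1],None,fx=2.3,fy=2.3))
s=arm.observe();p=s['position'][:2]-[.6025,.0435];print(np.linalg.norm(p),np.degrees(np.arctan2(p[1],p[0])))
E
```

```text
clock: 6.85
position: [0.5348, 0.0848, 0.1239]
ee_rot: [-3.137, 0.162, -0.001]
force: [1.1, 0.2, -0.9]
width: 0.005
t 6.85 p [0.5348 0.0848 0.1239] hdg x -5.9 z [ 0.001  0.    -1.   ] F [ 1.1  0.2 -0.9] j [-0.51  0.42  0.35  1.92 -0.19  0.83 -1.74] w 0.005
0.07920021133215509 149.10696361023895
```

View pics/w5.png

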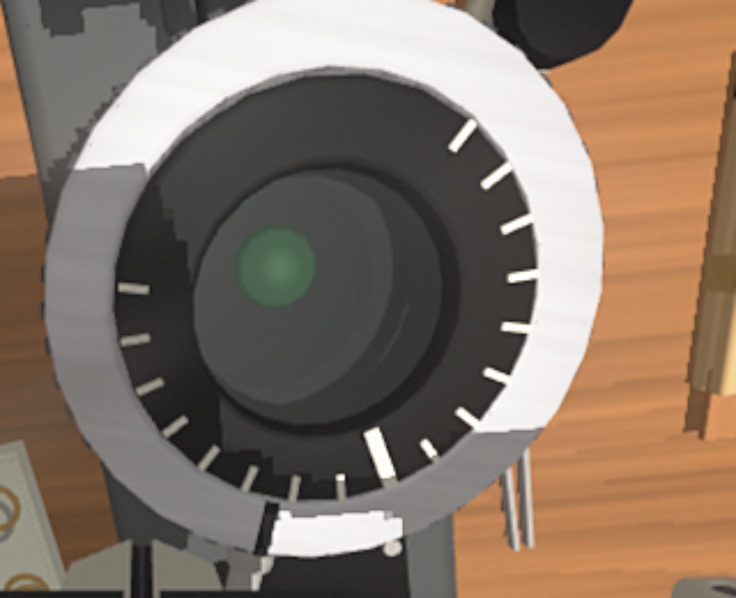

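```bash
cat > ang.py <<'E'
from h import *
def go(lo,li,ii,io,L,Rr,T,B,f=lambda p:((p[0]+.5)/2.3-.5+260,(p[1]+.5)/2.3-.5),n='wrist'):
    a=lambda p,z:atz(n,f(p),z)[:2]
    c=np.mean([a(L,.149)+a(Rr,.149),a(T,.149)+a(B,.149)],0)/2
    an=lambda v:np.degrees(np.arctan2(v[1],v[0]))%360
    LO,LI,II,IO=a(lo,.149),a(li,.149),a(ii,.146),a(io,.146)
    print('c',c.round(4),'diam',np.linalg.norm(a(L,.149)-a(Rr,.149)).round(4),np.linalg.norm(a(T,.149)-a(B,.149)).round(4))
    for nm,o,q in (('mark',LO,LI),('index',IO,II)): print(nm,'dir',an(o-q).round(1),'from c',an(o-c).round(1),an(q-c).round(1),np.linalg.norm(o-c).round(4))
    print('remaining',((an((LO+LI)/2-c)-an((IO+II)/2-c)+180)%360-180).round(1))
E
python3 - <<'E'
from ang import *
go((388,478),(373,432),(272,505),(262,552),(115,290),(538,275),(330,70),(322,500))
E
```

```text
c [0.6043 0.0419] diam 0.0789 0.0792
mark dir 196.9 from c 197.5 197.7 0.04
index dir 166.3 from c 165.4 165.2 0.0555
remaining 32.2
```

```bash
python3 -m pendant '[[[-0.0018,0.0037,0],[0,0,-3],0],[[-0.0018,0.0037,0],[0,0,-3],0],[[-0.0018,0.0037,0],[0,0,-3],0],[[-0.0018,0.0037,0],[0,0,-3],0],[[-0.0018,0.0037,0],[0,0,-3],0],[[-0.0018,0.0037,0],[0,0,-3],0],[[-0.0018,0.0037,0],[0,0,-3],0],[[-0.0018,0.0037,0],[0,0,-3],0],[[-0.0012,0.0025,0],[0,0,-2],0],[[0,0,0],[0,0,0],0]]'
python3 st.py;  python3 - <<'E'
from h import *
i,d=arm.get_image('wrist');cv2.imwrite('pics/w6.png',cv2.resize(i[0:260,260:580,::-1],None,fx=2.3,fy=2.3))
E
```

```text
clock: 8.15
position: [0.5222, 0.0514, 0.1237]
ee_rot: [3.094, 0.544, -0.0]
force: [-0.5, 0.3, 0.4]
width: 0.007
t 8.15 p [0.5222 0.0514 0.1237] hdg x 19.9 z [-0. -0. -1.] F [-0.5  0.3  0.4] j [-0.38  0.39  0.23  1.95 -0.12  0.81 -1.3 ] w 0.007
```

View pics/w6.png

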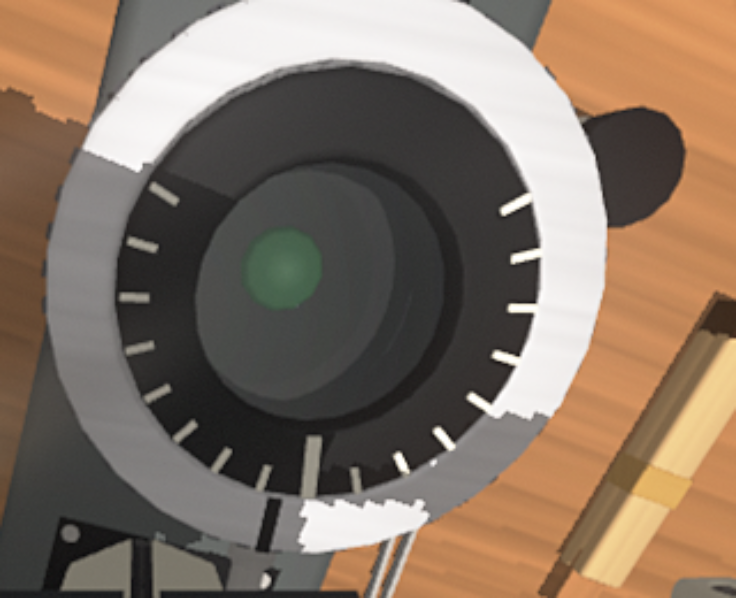

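```bash
python3 - <<'E'
from ang import *
go((310,495),(314,437),(274,500),(265,548),(117,290),(541,265),(333,66),(322,496))
E
```

```text
c [0.604  0.0436] diam 0.0787 0.0787
mark dir 200.6 from c 199.8 199.4 0.0412
index dir 193.4 from c 191.5 191.0 0.0553
remaining 8.3
```

```bash
python3 -m pendant '[[[-0.0014,0.0028,0],[0,0,-2.3],0],[[-0.0014,0.0028,0],[0,0,-2.3],0],[[-0.0014,0.0028,0],[0,0,-2.3],0],[[0,0,0],[0,0,0],0],[[0,0,0],[0,0,0],0]]'
python3 st.py;  python3 - <<'E'
from h import *
i,d=arm.get_image('wrist');cv2.imwrite('pics/w7.png',cv2.resize(i[0:260,260:580,::-1],None,fx=2.3,fy=2.3))
E
```

```text
clock: 8.82
position: [0.5214, 0.0423, 0.1237]
ee_rot: [3.056, 0.729, -0.0]
force: [-0.4, 0.1, -0.2]
width: 0.002
t 8.82 p [0.5214 0.0423 0.1237] hdg x 26.8 z [-0. -0. -1.] F [-0.4  0.1 -0.2] j [-0.34  0.39  0.21  1.96 -0.11  0.81 -1.18] w 0.002
```

View pics/w7.png

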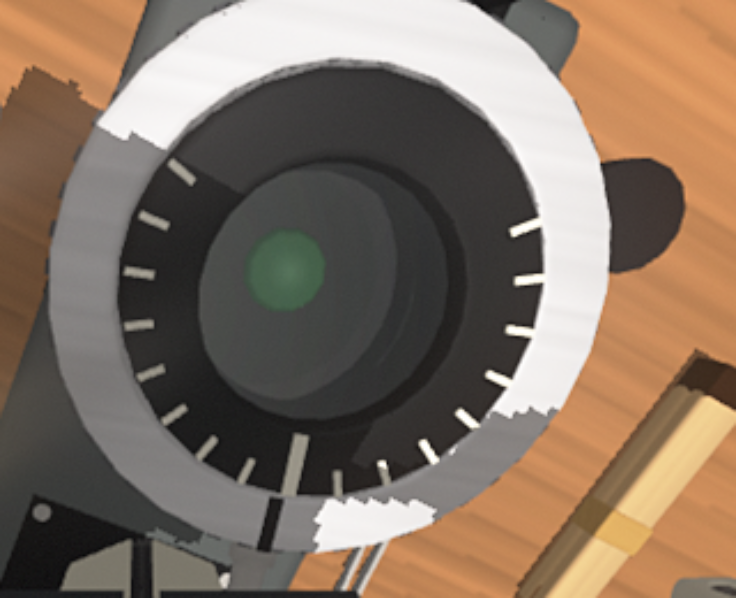

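```bash
python3 - <<'E'
from ang import *
go((289.5,494),(300,435),(274.5,499),(265,548),(118,280),(543,262),(335,65),(322,496))
E
```

```text
c [0.6043 0.0444] diam 0.0787 0.0789
mark dir 201.2 from c 200.6 200.4 0.0419
index dir 200.0 from c 198.3 197.9 0.0559
remaining 2.4
```

```bash
python3 -m pendant '[[[-0.0007,0.0015,0],[0,0,-1.2],0],[[-0.0007,0.0015,0],[0,0,-1.2],0],[[0,0,0],[0,0,0],0],[[0,0,0],[0,0,0],0],[[0,-0.006,0],[0,0,0],0],[[0,-0.009,0],[0,0,0],0],[[0,0,-0.02],[0,0,0],0],[[0,0,-0.03],[0,0,0],0],[[0,0,0],[0,0,0],0]]'
python3 st.py;  python3 - <<'E'
from h import *
i,d=arm.get_image('wrist');cv2.imwrite('pics/w8.png',cv2.resize(i[0:260,260:580,::-1],None,fx=2.3,fy=2.3))
E
```

```text
clock: 10.0
position: [0.5155, 0.0529, 0.1757]
ee_rot: [-3.039, -0.795, -0.006]
force: [0.7, 0.7, -0.1]
width: 0.001
t 10.0 p [0.5155 0.0529 0.1757] hdg x 29.3 z [ 0.004  0.001 -1.   ] F [ 0.7  0.7 -0.1] j [-0.37  0.31  0.21  1.91 -0.08  0.92 -1.18] w 0.001
```

View pics/w8.png

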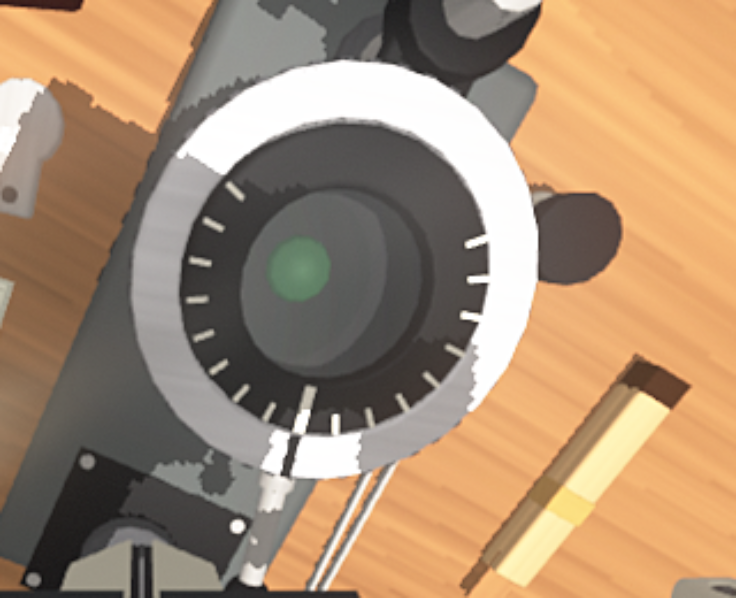

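```bash
python3 - <<'E'
from ang import *
go((297,431),(310,387),(294.5,438),(285,477),(181,285),(489,265),(342,122),(328,436))
E
python3 -m pendant '[[[-0.02,0,-0.03],[0,0,0],0],[[-0.02,0,-0.03],[0,0,0],0],[[0,0,0],[0,0,0],0]]'
python3 st.py;  python3 - <<'E'
from h import *
i,d=arm.get_image('wrist');np.savez('w9.npz',i=i,d=d);cv2.imwrite('pics/w9.png',cv2.resize(i[0:260,260:580,::-1],None,fx=2.3,fy=2.3));cv2.imwrite('pics/w9z.png',cv2.resize(i[80:240,300:500,::-1],None,fx=3.7,fy=3.7,interpolation=cv2.INTER_CUBIC))
E
```

```text
c [0.6022 0.0441] diam 0.079 0.079
mark dir 197.2 from c 199.6 200.6 0.0405
index dir 200.0 from c 200.3 200.4 0.0551
remaining -0.4
clock: 10.42
position: [0.4793, 0.0322, 0.2348]
ee_rot: [-3.04, -0.793, -0.004]
force: [0.4, 1.1, -0.3]
width: 0.004
t 10.43 p [0.4793 0.0322 0.2348] hdg x 29.3 z [ 0.002  0.001 -1.   ] F [ 0.4  1.1 -0.3] j [-0.37  0.19  0.22  1.92 -0.05  1.04 -1.18] w 0.004
```

View pics/w9z.png

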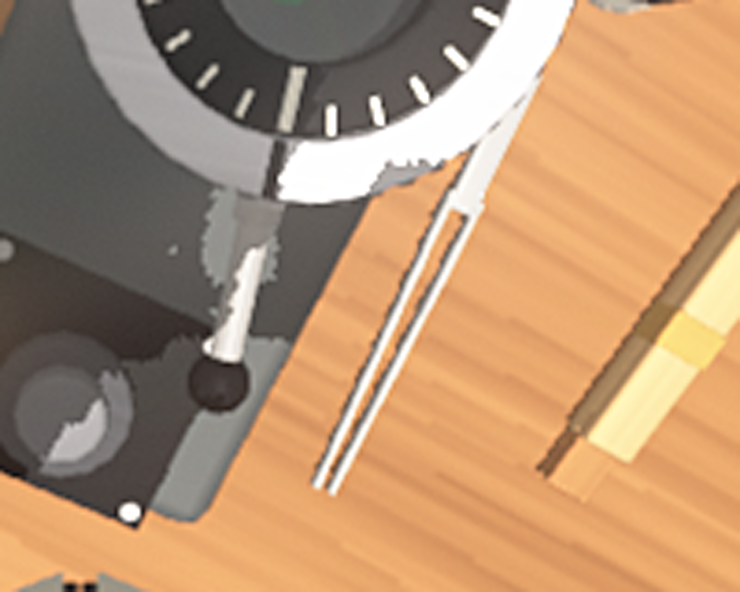

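```bash
python3 - <<'E'
from h import *
f=lambda p:((p[0]+.5)/3.7-.5+300,(p[1]+.5)/3.7-.5+80)
a=lambda p,z:atz('wrist',f(p),z)[:2]
an=lambda v:np.degrees(np.arctan2(v[1],v[0]))%360
lo,li,ii,io,kn=a((288,130),.149),a((297,68),.149),a((281,143),.146),a((270,198),.146),a((219,385),.138)
B=a((63,408),.082)
print(lo,li,ii,io,kn,'button',B)
print('mark',an(lo-li),'index',an(io-ii),'kn-ii',an(kn-ii),'kn-io',an(kn-io))
for c in ([.6025,.0433],[.604,.0442],[.6022,.0441]): print(an(lo-c),an(kn-c),np.linalg.norm(kn-c),np.linalg.norm(lo-c),an(ii-c),an(io-c))
E
```

```text
[0.5653043  0.03004898] [0.57666275 0.03511593] [0.56245632 0.02936707] [0.55152839 0.02522371] [0.5088617  0.01089211] button [0.47098675 0.03290138]
mark 204.0414406786129 index 200.7643694858124 kn-ii 199.0199272958128 kn-io 198.56703381734323
199.6085157355412 199.09056157231964 0.09908784988416905 0.03948555865232758 199.1850045032786 199.5262622393076
200.08747284411692 199.29513744936006 0.10080035262889385 0.04120204202814633 199.6488163912648 199.88245975659723
200.84837964406935 199.58453843091013 0.09906968076285337 0.03948067322596666 200.33968300668374 200.43147106847422
```

```bash
python3 -m pendant '[[[0,0,0],[0,0,10],0],[[0,0,0],[0,0,10],0],[[0,0,0],[0,0,10],0],[[0,0,0],[0,10,0],0],[[0,0,0],[0,10,0],0],[[0,0,0],[0,0,0],0]]'
python3 st.py
```

```text
clock: 11.22
position: [0.4747, 0.0327, 0.2304]
ee_rot: [3.093, -0.015, 0.538]
force: [0.5, -0.8, 0.8]
width: 0.005
t 11.22 p [0.4747 0.0327 0.2304] hdg x -0.5 z [ 0.338 -0.004 -0.941] F [ 0.5 -0.8  0.8] j [-0.51 -0.02  0.26  2.21  0.16  0.62 -1.94] w 0.005
```

```bash
python3 -m pendant '[[[-0.0085,0,0.0235],[0,0,0],0],[[-0.0085,0,0.0235],[0,0,0],0],[[-0.0085,0,0.0235],[0,0,0],0],[[-0.0085,0,0.0235],[0,0,0],0],[[-0.0085,0,0.0235],[0,0,0],0],[[0,0,0],[0,0,0],0]]'
python3 st.py;  python3 - <<'E'
from h import *
i,d=arm.get_image('side');cv2.imwrite('pics/s10.png',cv2.resize(i[120:280,250:450,::-1],None,fx=3.8,fy=3.8,interpolation=cv2.INTER_CUBIC))
i,d=arm.get_image('wrist');cv2.imwrite('pics/w10.png',i[...,::-1])
E
```

```text
clock: 11.98
position: [0.479, 0.0322, 0.1066]
ee_rot: [3.091, -0.019, 0.537]
force: [-1.0, -0.2, -0.2]
width: 0.006
t 11.97 p [0.479  0.0322 0.1066] hdg x -0.7 z [ 0.337 -0.006 -0.941] F [-1.  -0.2 -0.2] j [-0.47  0.22  0.26  2.37  0.12  0.23 -1.92] w 0.006
```

View pics/s10.png

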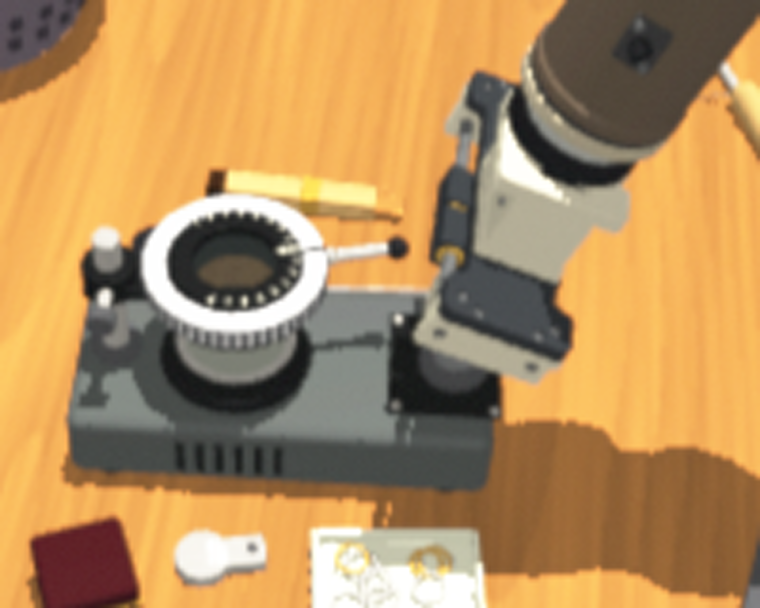

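View pics/w10.png

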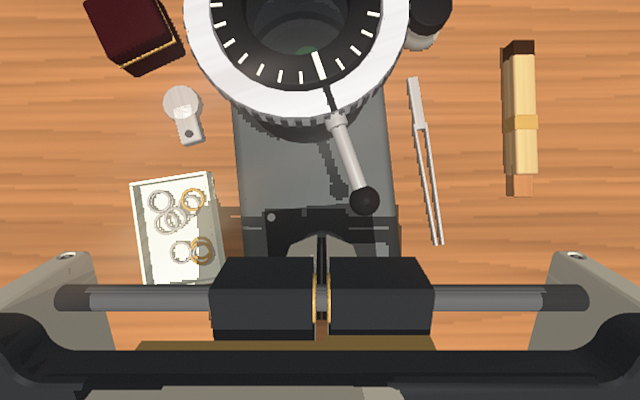

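```bash
python3 -m pendant '[[[-0.0066,0,-0.0024],[0,-6,0],0],[[0,0,0],[0,0,0],0],[[-0.0024,0,0.0097],[0,0,0],0],[[-0.0012,0,0.005],[0,0,0],0],[[0,0,0],[0,0,0],0]]'
python3 st.py
```

```text
clock: 12.7
position: [0.4719, 0.0326, 0.0929]
ee_rot: [3.116, -0.018, 0.381]
force: [-0.3, 0.2, 0.3]
width: 0.007
t 12.7 p [0.4719 0.0326 0.0929] hdg x -0.7 z [ 0.241 -0.003 -0.971] F [-0.3  0.2  0.3] j [-0.36  0.26  0.16  2.31  0.04  0.34 -1.83] w 0.007
```

```bash
python3 -m pendant '[[[-0.0012,0,0.0049],[0,0,0],0],[[-0.0005,0,0.002],[0,0,0],0],[[0,0,0],[0,0,0],0],[[-0.0005,0,0.002],[0,0,0],0],[[0,0,0],[0,0,0],0]]'
python3 st.py
```

```text
clock: 13.32
position: [0.473, 0.0326, 0.0845]
ee_rot: [3.117, -0.019, 0.383]
force: [-0.6, -0.4, 0.6]
width: 0.003
t 13.32 p [0.473  0.0326 0.0845] hdg x -0.7 z [ 0.242 -0.003 -0.97 ] F [-0.6 -0.4  0.6] j [-0.36  0.28  0.15  2.31  0.04  0.31 -1.83] w 0.003
```

```bash
python3 -m pendant '[[[-0.0005,0,0.002],[0,0,0],0],[[0,0,0],[0,0,0],0]]'; python3 -m pendant '[[[-0.0005,0,0.002],[0,0,0],0],[[0,0,0],[0,0,0],0]]';python3 -m pendant '[[[-0.0004,0,0.0015],[0,0,0],0],[[0,0,0],[0,0,0],0]]'
python3 st.py
```

```text
clock: 13.58
position: [0.473, 0.0326, 0.0825]
ee_rot: [3.117, -0.019, 0.383]
force: [-0.2, -0.8, 3.0]
width: 0.007
clock: 13.82
position: [0.473, 0.0326, 0.0804]
ee_rot: [3.117, -0.019, 0.383]
force: [0.5, -0.0, 3.3]
width: 0.009
clock: 14.08
position: [0.473, 0.0326, 0.0789]
ee_rot: [3.117, -0.019, 0.383]
force: [0.6, 0.0, 4.3]
width: 0.005
t 14.07 p [0.473  0.0326 0.0789] hdg x -0.7 z [ 0.242 -0.003 -0.97 ] F [0.6 0.  4.3] j [-0.35  0.29  0.15  2.32  0.03  0.29 -1.83] w 0.005
```

```bash
python3 -m pendant '[[[-0.0003,0,0.001],[0,0,0],0],[[0,0,0],[0,0,0],0]]'; python3 -m pendant '[[[-0.0003,0,0.001],[0,0,0],0],[[0,0,0],[0,0,0],0]]'; python3 st.py
python3 - <<'E'
from h import *
i,d=arm.get_image('wrist');cv2.imwrite('pics/w11.png',i[...,::-1])
i,d=arm.get_image('side');cv2.imwrite('pics/s11.png',cv2.resize(i[120:280,250:450,::-1],None,fx=3.8,fy=3.8,interpolation=cv2.INTER_CUBIC))
E
```

```text
clock: 14.32
position: [0.473, 0.0326, 0.078]
ee_rot: [3.117, -0.019, 0.384]
force: [-1.2, 0.1, 8.3]
width: 0.004
clock: 14.58
position: [0.4732, 0.0326, 0.0775]
ee_rot: [3.117, -0.02, 0.385]
force: [-4.3, -1.3, 20.3]
width: 0.007
t 14.57 p [0.4732 0.0326 0.0775] hdg x -0.7 z [ 0.243 -0.003 -0.97 ] F [-4.3 -1.3 20.3] j [-0.35  0.3   0.15  2.32  0.03  0.29 -1.83] w 0.007
```

View pics/w11.png

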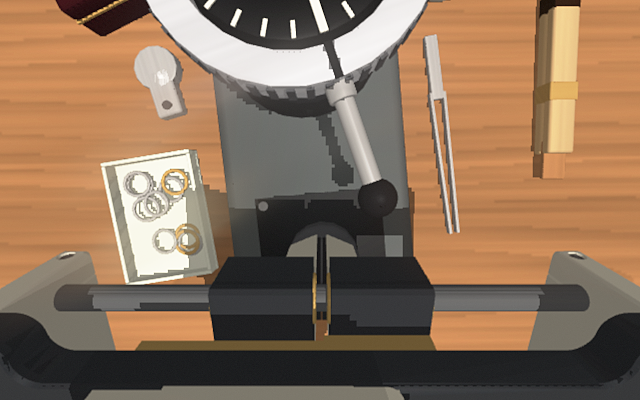

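View pics/s11.png

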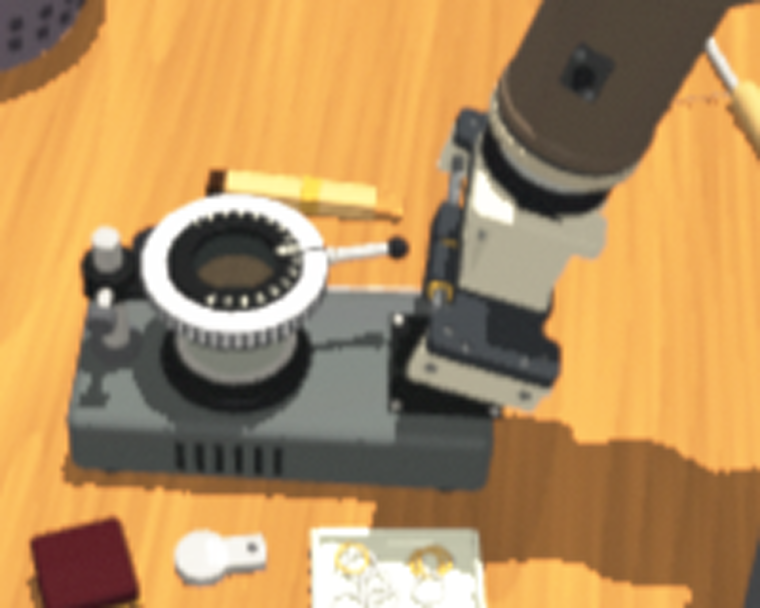

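```bash
python3 -m pendant '[[[0.0001,0,-0.0005],[0,0,0],0],[[0,0,0],[0,0,0],0],[[0,0,0],[0,0,0],0],[[0,0,0],[0,0,0],0],[[0,0,0],[0,0,0],0]]'; python3 st.py
python3 - <<'E'
from h import *
# check knob in the last wrist view and sign off
a=lambda p,z:atz('wrist',p,z)[:2]
kn=a((378,196),.138);c=np.array([.6025,.0438]);t=kn-c;print(kn,np.linalg.norm(t),np.degrees(np.arctan2(t[1],t[0]))%360)
lo,ii=a((324.5,30),.149),a((325,36),.146);print(lo,ii)
E
```

```text
clock: 15.3
position: [0.4731, 0.0326, 0.0778]
ee_rot: [3.117, -0.019, 0.385]
force: [-3.6, -0.7, 12.9]
width: 0.005
t 15.3 p [0.4731 0.0326 0.0778] hdg x -0.7 z [ 0.243 -0.003 -0.97 ] F [-3.6 -0.7 12.9] j [-0.35  0.3   0.15  2.32  0.03  0.29 -1.83] w 0.005
[0.50969743 0.01017237] 0.09870731496857554 199.91831966540576
[0.56545981 0.02995175] [0.56489858 0.02975654]
```

Lever is at 199.9°, and the mark measured about 200°. The button is at its stop with a steady 13 N on it, so I'm handing in.

```bash
python3 -c "
from cell import arm
print(arm.sign_off())"
```

```text
the job is handed in; nothing more can be done
None
```

I pushed the lever counter-clockwise with the shut fingers until the index line met the long mark. Then I backed off and pressed the lamp button down with the tool tilted about 14° to clear the knob. I handed the job in at about 15 s, still holding the button.

- **Alignment:** The last close view, with both features measured from the fitted bezel centre, put the index within 0.4° of the mark. In a higher view, angles taken from the bezel centre agreed within about 1°, against a 4° limit. The short mark's own direction read 3.3° off there, which I put down to pixel noise on a 13 mm line. With the button pressed, the lever read 199.9° against a mark measured at about 200°.
- **Button:** The force rose from 3 N to about 4.3 N through the travel, then jumped to 20 N at the stop. I backed off 0.5 mm to a steady 12.9 N. The fingertip travelled about 6 mm after contact.
- **Other things:** The ring was pushed with readings of only about 1 N. Nothing on the bench looked moved in the last side and wrist pictures, but I did not measure the positions of the stone or the loose things again. No failure was reported, and signing off gives no verdict.

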